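Close the tester's battery door

ROBOT

A 6-joint arm with a two-finger parallel gripper is mounted at the origin on the work surface. World frame = base frame: x ahead of the robot, y to its left, z up, the work surface at z = 0. Lengths are in mm, angles in rad, forces in N, time in s.
With the tool pointing down it reaches from about 325 to 925 mm from the base axis. Payload 3.1 kg.
Tool frame: the origin (TCP) lies at the very end of the fingers, on their centre line; the grasp point (between the pads) lies 19 mm behind it; z points along the fingers, x is the direction in which the jaws open and shut, and the axes are right-handed (so a half turn about z gives the same grasp; the last joint's range is limited). The gripper opens to 85 mm and grips with 20 to 120 N. Pads are 22 mm wide; open, the fingers measure 114 mm over their backs; the gripper's body (76 mm by 85 mm) begins 54 mm behind the grasp point. The pads swing forward as they close: fully open they stand 13 mm farther back than shut.
Start: joints at [-1.31, 0.217, 1.613, -0, 1.311, -0.112], TCP at [227.662, -582.073, 231.3] pointing down, gripper open.
Joint ranges: [-2.75, 2.75], [-0.78, 2.1], [0.31, 2.55], [-1.13, 4.27], [0.13, 2.63], [-2.58, 2.58]. Speed limits (rad/s): [2.79, 2.79, 3.14, 3.14, 3.14, 3.14].

INTERFACE

Orientations are given as a rotation vector (axis times angle).
In Python, from workcell import arm gives the robot as it stands.
- The arm moves only by the shell command python3 -m creep 'ROWS' [FORCE]. ROWS is JSON, a list of rows, each a list of 5 numbers: the gripper command: -1 is shut, 1 is fully open, values between are in proportion, then the shift along the tool's x, y, z in mm, then the turn about the tool's z in rad. A call has 1 to 5 rows; each row is the pose to reach, as a shift and turn from the pose measured when the call began, along the tool's axes at that moment; what a row does not reach only later rows make up. A row lasts 1/8 s, in which the tool goes at most 62.5 mm and 10.7 degrees, less where a joint would pass 70% of its speed; a pose out of reach is approached as far as the arm can. A call with a gripper value outside its range is refused whole. The fingers move at their own pace and stop on an object; FORCE is the grip in N (left out, the last holds). Time passes only in rows, so rows that repeat a pose let the fingers close. It gives the time, the measured TCP pose, the force and the opening at its end, in the units of the state.
- arm.get_obs(): the state, without advancing time (a new reading comes with each control period).
- arm.get_image(name): name is "scene" or "top"; returns a dict with "img" (384x512x3 uint8, red, green, blue), "fx", "fy", "cx", "cy" (pixels), "distortion" ([k1, k2, p1, p2, k3] as OpenCV has them; the pictures are not rectified), "rvec" (rotation vector, rad) and "tvec" (3), from world to camera coordinates, as OpenCV has them. Camera axes: x right, y down, z forward; pixel columns grow to the right and rows downward; lengths in mm; the calibration is good to about 2 mm. A picture is of the moment at which its call begins. There is no depth.
- arm.close_job(): hands the job in, once; it reports no verdict.
The state is a dict: "clock": time; "qpos": joint angles; "qvel": joint speeds; "joint_torque": joint torques, N m; "tool_pos": TCP position; "orientation": TCP orientation; "force": force on the tool from outside, world axes, zero at the start; "moment": the same for the moment, N m; "grip_width": opening from 0.0 (shut) to 1.0 (fully open).
Only numpy, scipy, OpenCV 4.12 (cv2) and the standard library are available. Lean on these libraries where they do the work, as an engineer would, in place of code of your own. Each camera call takes 0.05 s, during which the arm holds its last target.

TASK

Fresh batteries are in the tester that lies face down on the desk: close its battery door. Using only your fingertips, fold the sprung door over, press it down flat, and push it along until its front edge is fully home beneath the retaining lip, so that it stays shut when you let go. Do not lift, tip or shove the tester about, and leave the screwdriver, tray and torch as they are.

Things in the scene. Friction and masses are not known exactly. Their poses are not given: they have to be found in the camera images.
- tester: Loose grey test instrument with black end bumpers, 1.3 kg, lying face down: 125 (x) by 235 (y) by 100 mm high; friction on the desk about 0.6. Origin: centre of its underside, z up. Its back (the top face, 100 mm up) has an open battery bay with eight AA cells, 97 (x) by 109 mm (y). The door's hinge is on the bay's -x side, the retaining lip on its +x side.
- hinge (a point): Middle of the door's hinge pin, 95 mm above the desk, the pin running along the tester's y; axes as the tester's (x from hinge to lip). In the tester's frame it lies at x = -40 mm with the door home, and at -40 mm minus the value of joint slide otherwise.
- door (a joint): Door angle about the pin, rad: 0 = flat over the bay (firm stop), 1.57 = upright, up to 2.2 = leaning back. A spring holds it open near 1.8 (0.07 N m/rad, friction 0.02 N m), so a door not tucked pops up again; about 2 N at its front edge holds it flat. Tucked, it rests up against the lip at about 0.04. Panel 104 mm wide; outer face 2.5 mm outside the pin (97.5 mm up when flat).
- slide (a joint): How far door and pin are drawn back from home along the tester's -x, m: 0 = home, front edge 7 mm beneath the lip; 0.010 = fully back, front edge 3 mm clear of the lip, so that the door can fold flat. Moving it along takes about 2.5 N and it stays where left. The edge has 3 mm of play in height under the lip; held higher than that it strikes the lip.
- edge (a point): Middle of the door's front edge, 76 mm from the pin; the last 10 mm of the door is a tongue 2.5 mm thick. Axes move with the door: x from pin to edge, z out of the outer face.
- rib (a point): Middle of the top of the thumb rib on the door's outer face: a straight rib 60 mm long (along y), 4 mm wide and 4 mm high, 61 mm from the hinge pin. A fingertip on its hinge side can push the door along. Same axes as the edge.
- lip (a point): Middle of the upper front corner of the retaining lip, at x = 29 mm, height 102 mm in the tester's frame, same axes. The lip is a fixed ledge 109 mm long (y), 3.5 mm thick, its underside 98.5 mm up; it overhangs the bay.
- screwdriver: Bystander: a loose screwdriver with an orange handle, 190 mm long, lying on the +y side of the tester. Origin on the desk below its middle.
- tray: Bystander: a loose clear tray 85 by 75 by 28 mm with three used cells in it, on the -y side of the tester. Origin at the centre of its underside.
- torch: Bystander: a loose pocket torch standing upright, up to 34 mm across, 90 mm tall, near the tester's -x -y corner. Origin at the centre of its underside.

How it is judged:
By the outcome, as a careful person would: the job done as asked, in the order asked, and still so for the second after the job is handed in, with the robot touching nothing.
It also fails if it takes over 35 s, if anything falls off the work surface, if the arm or the gripper's body presses on something with over 40 N, if the wrist force passes 120 N, or if a joint passes its speed limit or range.

## Working session

There is one attempt and no reset: what is moved stays moved. The work goes in short steps, Python scripts to look and compute and a shell command to move; the robot and the scene stay as the last step left them, time stands still between calls to the robot, and variables do not carry over. Pictures are saved under pics/ and viewed, and the job is handed in when it is done.

```bash
mkdir -p pics; python3 - <<'E'
from workcell import arm
import cv2
for n in ("scene","top"):
    d=arm.get_image(n); cv2.imwrite(f"pics/{n}0.png",d["img"][:,:,::-1])
    print(n,{k:v for k,v in d.items() if k!="img"})
o=arm.get_obs();print(o)
E
```

```text
scene {'fx': 361.9075109358141, 'fy': 361.9075109358141, 'cx': 260.0879236244867, 'cy': 189.69266439013836, 'distortion': array([-0.1102768,  0.       ,  0.       ,  0.       ,  0.       ]), 'rvec': array([ 2.03569488,  1.11850778, -0.49015902]), 'tvec': array([-339.49212702, -232.72492196, 1309.43947382])}
top {'fx': 374.2750885287239, 'fy': 374.2750885287239, 'cx': 259.5977323828149, 'cy': 189.8345757914776, 'distortion': array([-0.11502028,  0.        ,  0.        ,  0.        ,  0.        ]), 'rvec': array([ 2.18715151, -2.17817833,  0.07313476]), 'tvec': array([ 23.18425043, 574.41105823, 906.19690873])}
{'clock': 0.1, 'qpos': array([-1.31018370e+00,  2.17700155e-01,  1.61476391e+00,  2.31920361e-05,
        1.31133113e+00, -1.12213028e-01]), 'qvel': array([-0.00082752, -0.0008161 , -0.00306371, -0.00051241, -0.0013974 ,
       -0.00024407]), 'joint_torque': array([-2.47031385e-04, -3.98074222e+01, -3.04968631e+01, -1.69749214e-04,
        4.23183606e-03,  3.15892532e-05]), 'tool_pos': array([ 227.48396053, -581.34066055,  230.09067009]), 'orientation': array([-2.59345926,  1.77043184,  0.00259685]), 'force': array([0.08539078, 0.27554781, 0.78696935]), 'moment': array([-0.00522642,  0.01005723,  0.02896236]), 'grip_width': 0.9996741067584188}
```

View pics/scene0.png

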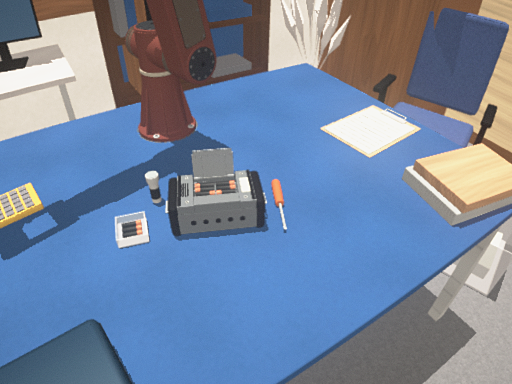

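View pics/top0.png

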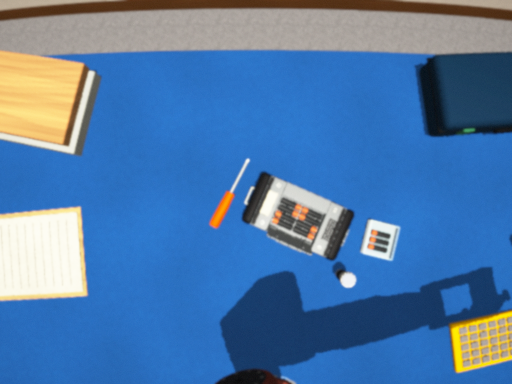

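The scene view shows the tester near (218,200) with its door standing up on the robot side. In the top view it is near (298,216), with the screwdriver at (230,195), torch at (346,278) and tray at (380,240). I'll enlarge the crops next.

```bash
python3 - <<'E'
import cv2
a=cv2.imread("pics/top0.png")[160:300,210:420]; cv2.imwrite("pics/topc.png",cv2.resize(a,None,fx=3.8,fy=3.8,interpolation=cv2.INTER_CUBIC))
a=cv2.imread("pics/scene0.png")[140:250,100:300]; cv2.imwrite("pics/scenec.png",cv2.resize(a,None,fx=4,fy=4,interpolation=cv2.INTER_CUBIC))
E
```

```text
(no output)
```

View pics/topc.png

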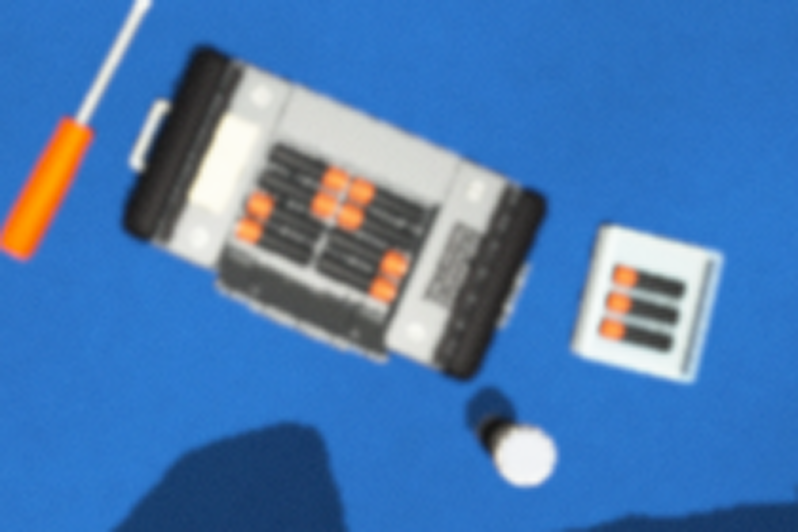

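View pics/scenec.png

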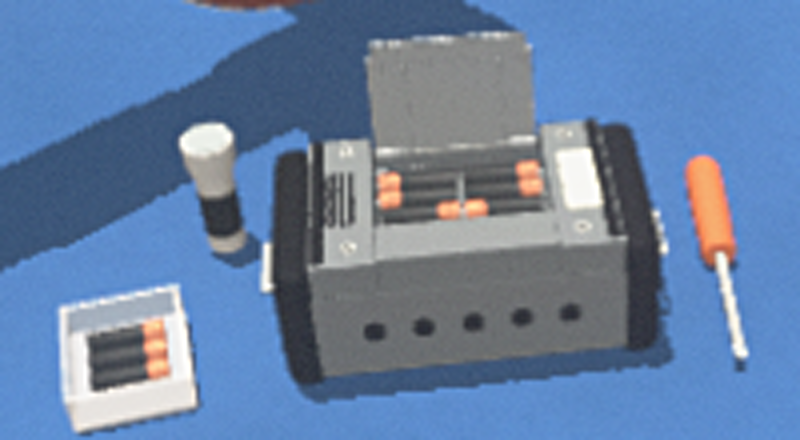

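```bash
cat > h.py <<'E'
import numpy as np, cv2
from workcell import arm
def cam(n):
    d=arm.get_image(n); K=np.array([[d["fx"],0,d["cx"]],[0,d["fy"],d["cy"]],[0,0,1]]);R=cv2.Rodrigues(np.array(d["rvec"]))[0]
    return dict(img=d["img"],K=K,D=np.array(d["distortion"]),R=R,t=np.array(d["tvec"]).ravel(),r=np.array(d["rvec"]))
def onz(c,pts,z):
    u=cv2.undistortPoints(np.array(pts,float).reshape(-1,1,2),c["K"],c["D"]).reshape(-1,2)
    d=np.c_[u,np.ones(len(u))]@c["R"]; o=-c["R"].T@c["t"]
    return o+d*((z-o[2])/d[:,2])[:,None]
def proj(c,P): return cv2.projectPoints(np.array(P,float).reshape(-1,1,3),c["r"],c["t"],c["K"],c["D"])[0].reshape(-1,2)
def tri(c1,p1,c2,p2):
    A=[];b=[];L=[]
    for c,p in((c1,p1),(c2,p2)):
        u=cv2.undistortPoints(np.array(p,float).reshape(1,1,2),c["K"],c["D"]).ravel()
        d=np.r_[u,1]@c["R"];d/=np.linalg.norm(d);o=-c["R"].T@c["t"];M=np.eye(3)-np.outer(d,d);A.append(M);b.append(M@o)
    x=np.linalg.solve(A[0]+A[1],b[0]+b[1]); return x,[np.linalg.norm(A[i]@x-b[i]) for i in (0,1)]
E
python3 - <<'E'
from h import *
c=cam("top"); s=cam("scene")
for k in (c,s): print("campos",-k["R"].T@k["t"])
f=lambda x,y:(210+(x+.5)/3.8-.5,160+(y+.5)/3.8-.5)
g=lambda x,y:(100+(x+.5)/4-.5,140+(y+.5)/4-.5)
T=dict(TL=(240,60),TR=(520,183),BL=(155,240),BR=(435,372),bTL=(200,44),bTR=(547,192),bBL=(125,232),bBR=(468,381))
P={k:onz(c,[f(*v)],100)[0] for k,v in T.items()}
for k,v in P.items(): print(k,v.round(1))
for pre in("","b"):
    a=[P[pre+k][:2] for k in("TL","TR","BL","BR")]
    ctr=sum(a)/4; yv=(a[0]-a[1]+a[2]-a[3]); xv=a[0]+a[1]-a[2]-a[3]
    print(pre,ctr,"yaw from y",np.arctan2(-yv[0],yv[1]),"x",np.arctan2(xv[1],xv[0]),np.linalg.norm(yv)/2,np.linalg.norm(xv)/2)
S=dict(TL=(627,238),TR=(310,267),BL=(600,122),BR=(310,145))
for k,v in S.items(): print(k,onz(s,[g(*v)],100)[0].round(1), tri(c,f(*T[k]),s,g(*v)))
# door top edge corners
print(tri(c,f(218,288),s,g(530,33)),tri(c,f(383,361),s,g(368,40)))
# non-blue extents
E
```

```text
campos [507.96366137  21.0841869  945.09617842]
campos [1140.47197074 -354.8379394   676.35881744]
TL [601.5  -4.6 100. ]
TR [ 528.6 -172.1  100. ]
BL [494.1  45.5 100. ]
BR [ 416.5 -120.6  100. ]
bTL [611.1  19.3 100. ]
bTR [ 523.2 -188.4  100. ]
bBL [498.8  63.3 100. ]
bBR [ 411.2 -140.3  100. ]
 [510.1942634 -62.9511653] yaw from y -0.4240500334492949 x -0.4338664827237194 182.97023456115699 120.91683996285158
b [511.05517653 -61.49983553] yaw from y -0.4033021064059515 x -0.3897372237331493 223.55257774809454 121.26290955400303
TL [6.017e+02 5.000e-01 1.000e+02] (array([602.4989249 ,  -2.68301414, 102.07571611]), [np.float64(2.2403301704255822), np.float64(2.2403301704255907)])
TR [ 526.4 -170.8  100. ] (array([ 528.53881553, -171.54932838,  102.07210394]), [np.float64(0.06799235285085067), np.float64(0.0679923528509283)])
BL [495.9  47.1 100. ] (array([494.70243212,  46.48689416,  99.4262047 ]), [np.float64(1.122346449933529), np.float64(1.1223464499334976)])
BR [ 419.2 -125.2  100. ] (array([ 415.48662589, -122.51278781,   96.23474475]), [np.float64(1.4263256010906613), np.float64(1.426325601090637)])
(array([469.80756996,   9.95864898, 167.9975245 ]), [np.float64(0.9575111233789618), np.float64(0.9575111233789256)]) (array([429.97519688, -80.86629757, 171.62439137]), [np.float64(0.6504761662776543), np.float64(0.6504761662776979)])
```

```bash
python3 -m creep '[[-1,-40,-34,0,0.15],[-1,-85,-72,0,0.31],[-1,-130,-110,0,0.47],[-1,-175,-148,0,0.63],[-1,-220,-186,0,0.783]]'
cat > st.py <<'E'
from h import *
C=np.array([510.5,-62.3]); YAW=-0.41
def st():
    o=arm.get_obs(); R=cv2.Rodrigues(o["orientation"])[0]; p=o["tool_pos"]
    xh=np.array([np.cos(YAW),np.sin(YAW)]);yh=np.array([-xh[1],xh[0]]); d=p[:2]-C
    print("t",o["clock"],"tester-frame",np.round([d@xh,d@yh,p[2]],1),"yawerr(tx vs -y)",round(np.arctan2(R[1,0],R[0,0])-(YAW-np.pi/2),3),"tilt",R[:,2].round(3),"q",o["qpos"].round(2),"F_t",np.round([o["force"][:2]@xh,o["force"][:2]@yh,o["force"][2]],2),"w",round(o["grip_width"],2))
    return o,R
def to(x,y,z):
    o,R=st(); xh=np.array([np.cos(YAW),np.sin(YAW)]);yh=np.array([-xh[1],xh[0]])
    w=np.r_[C+x*xh+y*yh,z]-o["tool_pos"]; print("shift to",(x,y,z),(R.T@w).round(1))
E
python3 -c "
from st import *
to(-100,0,200)"
```

```text
clock: 0.82
tool_pos: [320.9, -307.1, 230.7]
orientation: [-1.714, 2.631, 0.002]
force: [0.8, 0.2, 0.8]
grip_width: 0.004
t 0.825 tester-frame [ -76.3 -300.1  230.7] yawerr(tx vs -y) -0.006 tilt [ 0.     0.002 -1.   ] q [-0.92 -0.18  2.02  0.    1.31  1.06] F_t [0.7  0.52 0.81] w 0.0
shift to (-100, 0, 200) [-299.9   25.4   31.1]
```

```bash
python3 -m creep '[[-1,-60,8,0,0],[-1,-120,14,0,0],[-1,-180,20,0,0],[-1,-240,25,0,0],[-1,-300,25,0,0.006]]'
python3 - <<'E'
from st import *
to(-100,0,150)
c=cam("top");s=cam("scene")
for n,k,(y0,y1,x0,x1) in(("top",c,(160,300,210,420)),("scene",s,(110,250,110,310))):
    cv2.imwrite(f"pics/{n}1.png",cv2.resize(k["img"][y0:y1,x0:x1,::-1],None,fx=3.8,fy=3.8,interpolation=cv2.INTER_CUBIC))
E
```

```text
clock: 1.45
tool_pos: [419.4, -20.6, 231.4]
orientation: [-1.706, 2.636, 0.0]
force: [0.5, -1.1, 0.2]
grip_width: 0.004
t 1.45 tester-frame [-100.1    1.9  231.4] yawerr(tx vs -y) -0.012 tilt [ 0.001  0.001 -1.   ] q [-0.22 -0.25  2.07  0.    1.32  1.78] F_t [ 0.92 -0.79  0.19] w 0.0
shift to (-100, 0, 150) [ 2.  -0.1 81.4]
```

View pics/top1.png

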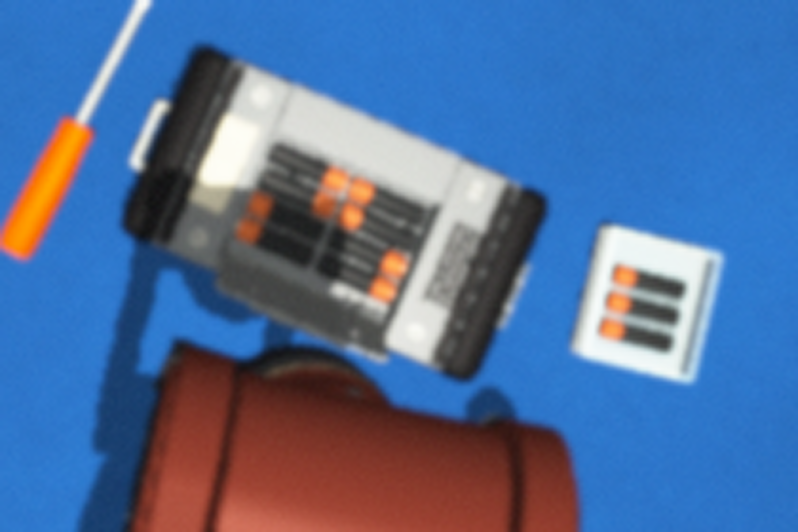

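View pics/scene1.png

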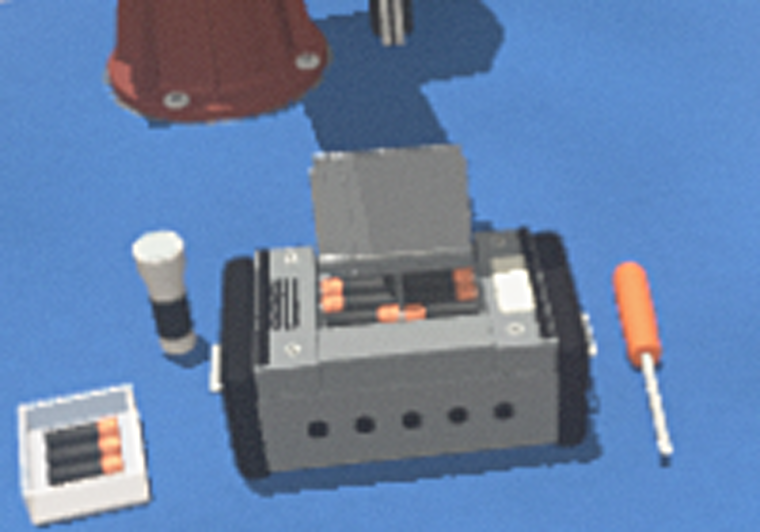

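```bash
python3 -m creep '[[-1,2,0,40,-0.012],[-1,2,0,81,-0.012],[-1,2,0,83,-0.012]]'
python3 -c "
from st import *
to(-64,0,147)"
python3 -m creep '[[-1,0,-12,0,0],[-1,0,-24,1,0],[-1,0,-30,2,0],[-1,0,-36,3,0]]'
python3 - <<'E'
from st import *
to(-44.5,0,144.4)
s=cam("scene");y0,y1,x0,x1=(110,250,110,310)
cv2.imwrite("pics/scene2.png",cv2.resize(s["img"][y0:y1,x0:x1,::-1],None,fx=3.8,fy=3.8,interpolation=cv2.INTER_CUBIC))
E
```

```text
clock: 1.92
tool_pos: [416.1, -18.7, 145.1]
orientation: [1.732, -2.617, -0.013]
force: [-0.5, 0.4, -0.1]
grip_width: 0.001
t 1.925 tester-frame [-104.     2.4  145.1] yawerr(tx vs -y) 0.008 tilt [-0.007  0.005 -1.   ] q [-0.22 -0.14  2.16  0.    1.14  1.75] F_t [-0.57  0.18 -0.08] w 0.0
shift to (-64, 0, 147) [  2.7 -39.9  -2.3]
clock: 2.42
tool_pos: [450.2, -33.2, 142.4]
orientation: [1.732, -2.618, -0.012]
force: [0.1, -0.0, 0.8]
grip_width: -0.0
t 2.425 tester-frame [-66.9   2.7 142.4] yawerr(tx vs -y) 0.008 tilt [-0.006  0.005 -1.   ] q [-0.23 -0.06  2.08  0.    1.12  1.74] F_t [0.06 0.02 0.76] w -0.0
shift to (-44.5, 0, 144.4) [  2.9 -22.4  -2.1]
```

View pics/scene2.png

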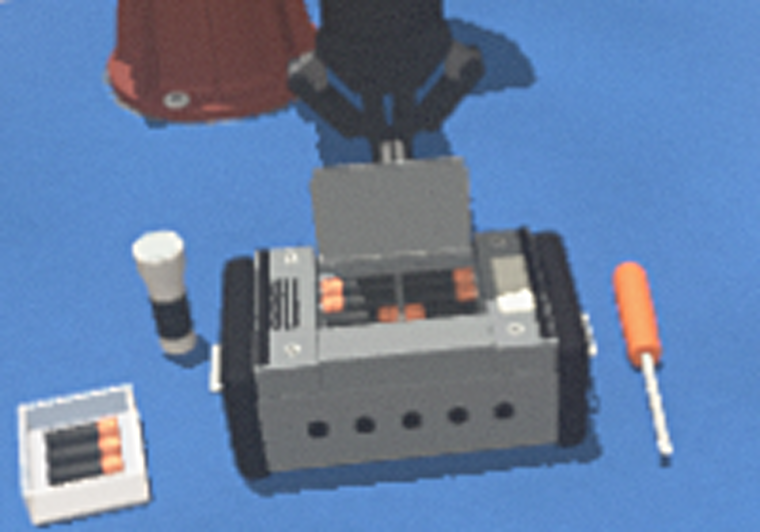

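```bash
python3 -m creep '[[-1,3,-11,-2,0],[-1,3,-22,-2,0],[-1,3,-32,3,0],[-1,3,-40,8,0],[-1,3,-41,8,0]]'
python3 - <<'E'
from st import *
to(-14,0,117.5)
s=cam("scene");y0,y1,x0,x1=(110,250,110,310)
cv2.imwrite("pics/scene3.png",cv2.resize(s["img"][y0:y1,x0:x1,::-1],None,fx=3.8,fy=3.8,interpolation=cv2.INTER_CUBIC))
E
```

```text
clock: 3.1
tool_pos: [487.5, -52.4, 133.4]
orientation: [1.732, -2.618, -0.012]
force: [-0.1, 0.0, -0.0]
grip_width: -0.001
t 3.1 tester-frame [-2.510e+01 -1.000e-01  1.334e+02] yawerr(tx vs -y) 0.008 tilt [-0.006  0.005 -1.   ] q [-0.25  0.04  2.    0.    1.1   1.72] F_t [-0.07 -0.03 -0.05] w -0.0
shift to (-14, 0, 117.5) [  0.1 -11.2  15.8]
```

View pics/scene3.png

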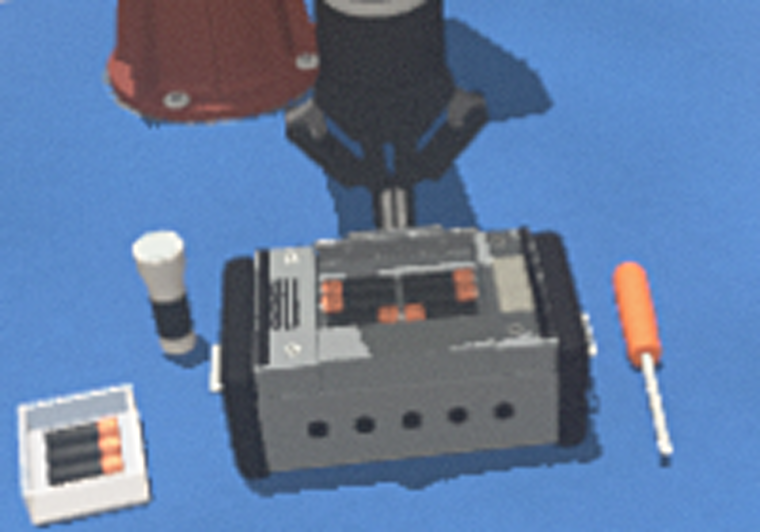

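```bash
python3 -m creep '[[-1,0,-6,8,0],[-1,0,-10,15,0],[-1,0,-12,21,0],[-1,0,-13.5,27,0],[-1,0,-13.5,29,0]]'
python3 - <<'E'
from st import *
to(-10,0,98)
s=cam("scene");y0,y1,x0,x1=(110,250,110,310)
cv2.imwrite("pics/scene4.png",cv2.resize(s["img"][y0:y1,x0:x1,::-1],None,fx=3.8,fy=3.8,interpolation=cv2.INTER_CUBIC))
E
```

```text
clock: 3.78
tool_pos: [499.9, -57.5, 104.3]
orientation: [1.732, -2.619, -0.011]
force: [1.9, -1.3, 3.0]
grip_width: -0.001
t 3.775 tester-frame [-11.6   0.2 104.3] yawerr(tx vs -y) 0.008 tilt [-0.005  0.005 -1.   ] q [-0.26  0.11  1.99  0.    1.04  1.71] F_t [ 2.31 -0.46  2.97] w -0.0
shift to (-10, 0, 98) [ 0.2 -1.6  6.3]
```

View pics/scene4.png

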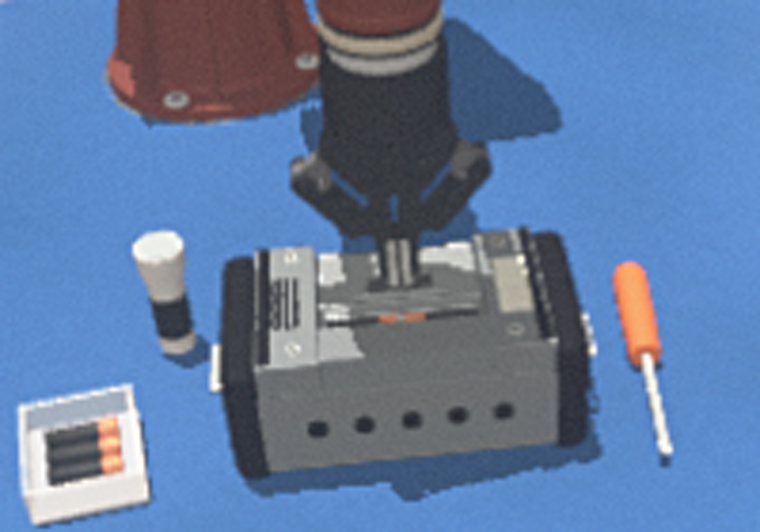

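```bash
python3 -m creep '[[-1,0,0,3,0],[-1,0,0,6,0],[-1,0,0,7,0],[-1,0,0,7,0]]'
python3 - <<'E'
from st import *
to(-10,0,97)
s=cam("scene");y0,y1,x0,x1=(150,220,150,270)
cv2.imwrite("pics/scene5.png",cv2.resize(s["img"][y0:y1,x0:x1,::-1],None,fx=6,fy=6,interpolation=cv2.INTER_CUBIC))
E
```

```text
clock: 4.32
tool_pos: [500.0, -57.5, 97.4]
orientation: [1.732, -2.619, -0.011]
force: [2.5, -1.1, 3.1]
grip_width: -0.001
t 4.325 tester-frame [-11.5   0.2  97.4] yawerr(tx vs -y) 0.008 tilt [-0.005  0.005 -1.   ] q [-0.26  0.12  2.    0.    1.03  1.71] F_t [2.73 0.   3.07] w -0.0
shift to (-10, 0, 97) [ 0.2 -1.5  0.4]
```

View pics/scene5.png

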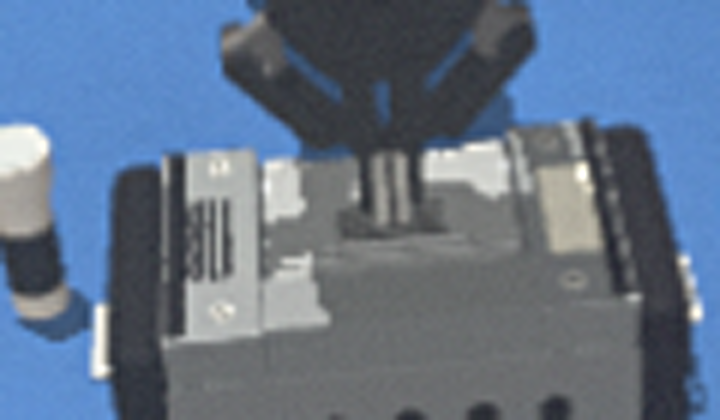

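The scene view shows the door over the bay with the fingertips on the hinge side of the rib (around crop (390,225)), and the bay covered. I'll press a little further until it meets the firm stop.

```bash
python3 -m creep '[[-1,0,0,1,0],[-1,0,0,1.5,0],[-1,0,0,1.5,0]]'
python3 -c "
from st import *
to(-10,0,97)"
```

```text
clock: 4.75
tool_pos: [500.0, -57.5, 97.0]
orientation: [1.732, -2.619, -0.011]
force: [-0.4, -0.4, 9.5]
grip_width: -0.002
t 4.75 tester-frame [-11.5   0.3  97. ] yawerr(tx vs -y) 0.008 tilt [-0.006  0.005 -1.   ] q [-0.26  0.13  2.    0.    1.03  1.71] F_t [-0.21 -0.49  9.54] w -0.0
shift to (-10, 0, 97) [ 0.3 -1.5 -0. ]
```

```bash
python3 -m creep '[[-1,0,-2,1,0],[-1,0,-4,1,0],[-1,0,-6,1,0],[-1,0,-8,1,0]]'
python3 -c "
from st import *
to(8,0,97)"
```

```text
clock: 5.25
tool_pos: [506.4, -60.3, 96.9]
orientation: [1.731, -2.617, -0.015]
force: [-3.0, 0.0, 12.2]
grip_width: -0.002
t 5.25 tester-frame [-4.5  0.2 96.9] yawerr(tx vs -y) 0.008 tilt [-0.009  0.006 -1.   ] q [-0.26  0.14  1.98  0.    1.03  1.71] F_t [-2.79 -1.18 12.15] w -0.0
shift to (8, 0, 97) [  0.3 -12.5  -0.3]
```

```bash
python3 -m creep '[[-1,0,-2,0.5,0],[-1,0,-4,0.5,0],[-1,0,-6,0.5,0]]'
python3 - <<'E'
from st import *
to(8,0,97)
s=cam("scene");y0,y1,x0,x1=(150,220,150,270)
cv2.imwrite("pics/scene6.png",cv2.resize(s["img"][y0:y1,x0:x1,::-1],None,fx=6,fy=6,interpolation=cv2.INTER_CUBIC))
E
```

```text
clock: 5.62
tool_pos: [508.7, -61.3, 96.6]
orientation: [1.728, -2.612, -0.027]
force: [-7.9, 3.2, 15.4]
grip_width: 0.003
t 5.625 tester-frame [-2.1  0.2 96.6] yawerr(tx vs -y) 0.008 tilt [-0.018  0.009 -1.   ] q [-0.26  0.15  1.97  0.    1.04  1.71] F_t [-8.55 -0.19 15.41] w 0.0
shift to (8, 0, 97) [  0.3 -10.1  -0.6]
```

View pics/scene6.png

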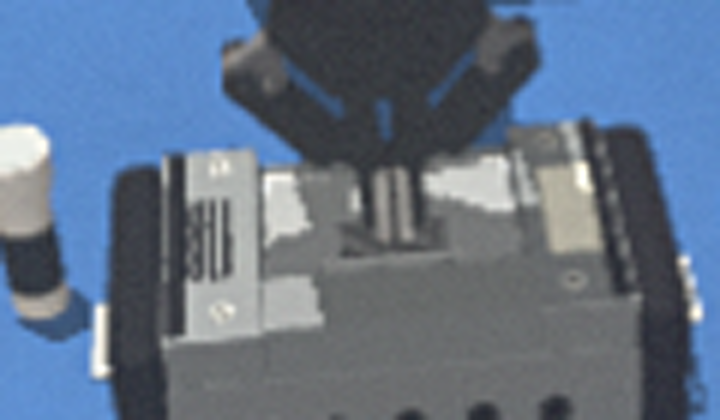

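```bash
python3 - <<'E'
from st import *
s=cam("scene")
xh=np.array([np.cos(YAW),np.sin(YAW)]);yh=np.array([-xh[1],xh[0]])
W=lambda x,y,z:np.r_[C+x*xh+y*yh,z]
for n,p in dict(lip=(29,0,102),lipL=(29,-54,102),lipR=(29,54,102),ribback=(11,0,101.5),ribbackL=(11,-30,101.5),ribbackR=(11,30,101.5),ribhome=(21,0,101.5),ribhL=(21,-30,101.5),ribhR=(21,30,101.5),edgeback=(26,0,97.5),topTR=(62,-93,100),topTL=(62,93,100),tip=(-2+11,0,97)).items():
    q=proj(s,[W(*p)])[0]; print(n,((q-[150,150]+.5)*6-.5).round(0))
im=s["img"][175:205,170:250,::-1].astype(float); im=np.clip(im*1.8,0,255).astype(np.uint8)
cv2.imwrite("pics/scene7.png",cv2.resize(im,None,fx=10,fy=10,interpolation=cv2.INTER_CUBIC))
E
```

```text
lip [399. 267.]
lipL [264. 279.]
lipR [532. 255.]
ribback [396. 239.]
ribbackL [322. 246.]
ribbackR [469. 233.]
ribhome [397. 255.]
ribhL [323. 262.]
ribhR [471. 248.]
edgeback [399. 270.]
topTR [166. 348.]
topTL [640. 303.]
tip [396. 244.]
```

View pics/scene7.png

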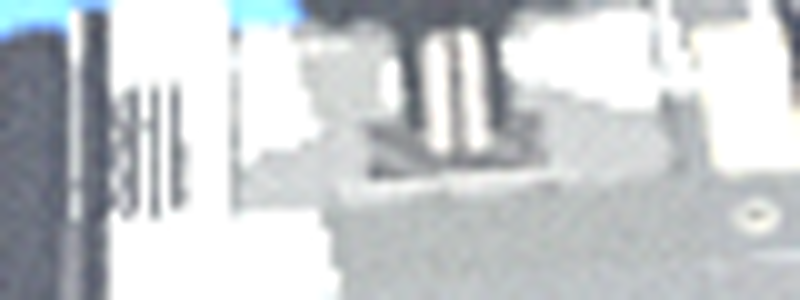

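```bash
python3 - <<'E'
import cv2,numpy as np
o=[]
for i in (5,6):
    a=cv2.imread(f"pics/scene{i}.png")[130:330,150:620].astype(float)
    o.append(cv2.resize(np.clip(a*1.7,0,255).astype(np.uint8),None,fx=1.4,fy=1.4))
cv2.imwrite("pics/cmp.png",np.vstack(o))
E
```

```text
(no output)
```

View pics/cmp.png

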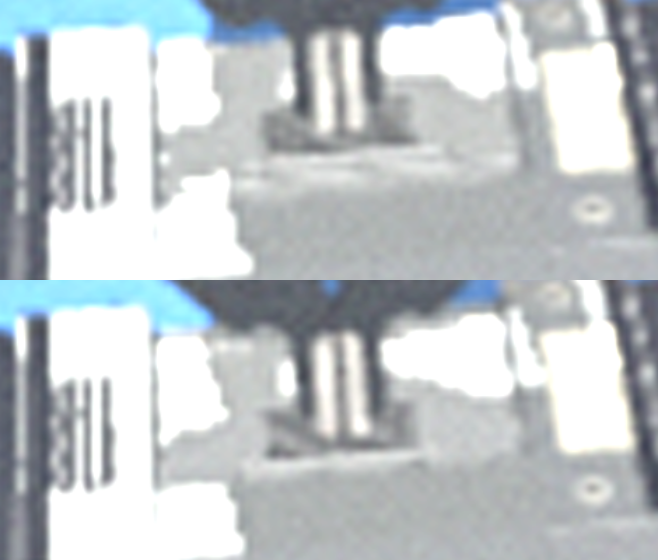

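The comparison shows the rib line moved about 18 sub-pixels between views, roughly 10 mm. The screw on the tester, at (593,210) in the crop, stayed put. So friction has already carried the door near home. I'll ease the pressure and follow up against the rib.

```bash
python3 -m creep '[[-1,0,0.5,-0.7,0],[-1,0,0.5,-0.9,0],[-1,0,0.5,-0.9,0]]'
python3 -c "
from st import *
to(8,0,97)"
```

```text
clock: 6.1
tool_pos: [507.6, -60.8, 97.3]
orientation: [1.728, -2.611, -0.029]
force: [-0.5, 0.1, 4.5]
grip_width: 0.0
t 6.1 tester-frame [-3.2  0.2 97.3] yawerr(tx vs -y) 0.008 tilt [-0.019  0.009 -1.   ] q [-0.26  0.15  1.97  0.    1.05  1.71] F_t [-0.46 -0.12  4.54] w 0.0
shift to (8, 0, 97) [  0.3 -11.3   0.1]
```

```bash
python3 -m creep '[[-1,0,-2,0.1,0],[-1,0,-4,0,0],[-1,0,-6,0,0]]'
python3 -c "
from st import *
to(8,0,97)"
```

```text
clock: 6.48
tool_pos: [507.9, -60.9, 96.4]
orientation: [1.723, -2.603, -0.048]
force: [-11.8, 4.6, 16.0]
grip_width: -0.003
t 6.475 tester-frame [-2.9  0.2 96.4] yawerr(tx vs -y) 0.008 tilt [-0.033  0.015 -0.999] q [-0.26  0.16  1.96  0.01  1.06  1.71] F_t [-12.68  -0.54  16.  ] w -0.0
shift to (8, 0, 97) [  0.3 -10.9  -1. ]
```

```bash
python3 -m creep '[[-1,0,1.5,-0.5,0],[-1,0,2,-1.2,0],[-1,0,2,-2,0],[-1,0,1,-4,0]]'
python3 - <<'E'
from st import *
to(8,0,98.5)
s=cam("scene")
im=s["img"][165:215,170:250,::-1].astype(float); im=np.clip(im*1.8,0,255).astype(np.uint8)
cv2.imwrite("pics/scene8.png",cv2.resize(im,None,fx=10,fy=10,interpolation=cv2.INTER_CUBIC))
E
```

```text
clock: 6.98
tool_pos: [506.0, -60.2, 99.7]
orientation: [1.721, -2.602, -0.052]
force: [0.2, -0.1, 0.4]
grip_width: -0.004
t 6.975 tester-frame [-5.   0.2 99.7] yawerr(tx vs -y) 0.008 tilt [-0.036  0.016 -0.999] q [-0.26  0.15  1.96  0.01  1.07  1.71] F_t [0.18 0.02 0.36] w -0.0
shift to (8, 0, 98.5) [  0.3 -13.    0.7]
```

View pics/scene8.png

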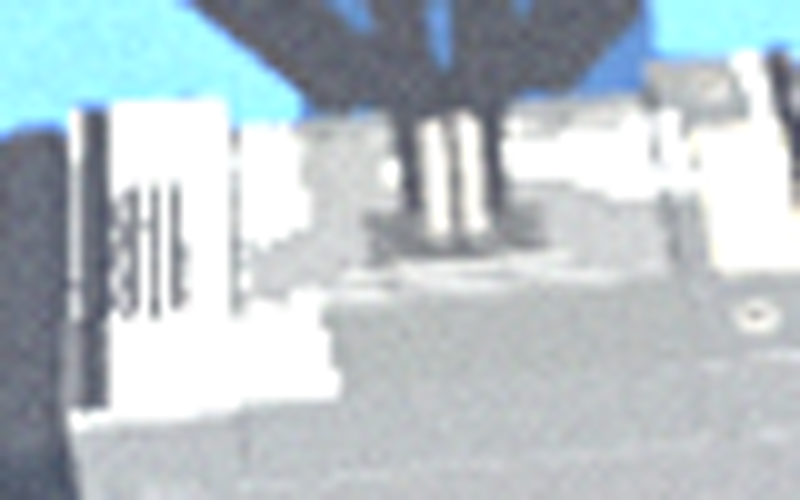

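```bash
python3 -m creep '[[-1,0,0,-0.8,0],[-1,0,-2,-0.9,0],[-1,0,-4,-1,0],[-1,0,-6,-1,0]]'
python3 - <<'E'
from st import *
to(8,0,100.5)
s=cam("scene")
im=s["img"][165:215,170:250,::-1].astype(float); im=np.clip(im*1.8,0,255).astype(np.uint8)
cv2.imwrite("pics/scene9.png",cv2.resize(im,None,fx=10,fy=10,interpolation=cv2.INTER_CUBIC))
E
```

```text
clock: 7.52
tool_pos: [511.8, -62.7, 100.5]
orientation: [1.721, -2.602, -0.051]
force: [0.5, -0.7, 0.3]
grip_width: -0.004
t 7.525 tester-frame [  1.3   0.2 100.5] yawerr(tx vs -y) 0.008 tilt [-0.036  0.016 -0.999] q [-0.26  0.16  1.94  0.01  1.07  1.71] F_t [ 0.77 -0.47  0.32] w -0.0
shift to (8, 0, 100.5) [ 0.2 -6.7 -0.2]
```

View pics/scene9.png

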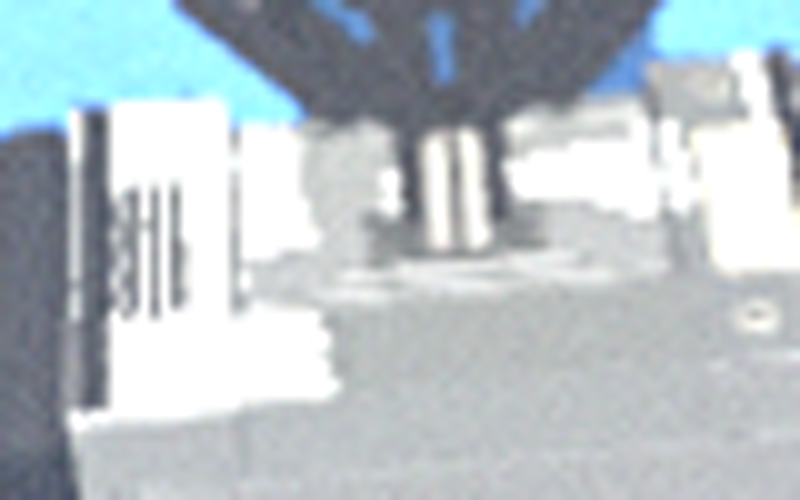

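```bash
python3 -m creep '[[-1,0,-2,0,0],[-1,0,-4,-0.1,0]]'
python3 -c "
from st import *
to(8,0,100.5)"
python3 -m creep '[[-1,0,-2,0,0],[-1,0,-3.5,-0.1,0]]'
python3 -c "
from st import *
to(8,0,100.5)"
```

```text
clock: 7.82
tool_pos: [515.9, -64.5, 100.6]
orientation: [1.721, -2.602, -0.051]
force: [0.7, 0.3, -0.1]
grip_width: 0.006
t 7.825 tester-frame [  5.8   0.2 100.6] yawerr(tx vs -y) 0.008 tilt [-0.035  0.015 -0.999] q [-0.26  0.17  1.93  0.01  1.07  1.71] F_t [ 0.51  0.59 -0.06] w 0.01
shift to (8, 0, 100.5) [ 0.2 -2.2  0. ]
clock: 8.07
tool_pos: [517.4, -65.1, 100.0]
orientation: [1.72, -2.6, -0.057]
force: [-5.2, 2.4, 2.1]
grip_width: 0.0
t 8.075 tester-frame [  7.5   0.2 100. ] yawerr(tx vs -y) 0.008 tilt [-0.04   0.017 -0.999] q [-0.26  0.18  1.93  0.01  1.08  1.71] F_t [-5.68  0.1   2.09] w 0.0
shift to (8, 0, 100.5) [ 0.2 -0.5 -0.5]
```

```bash
python3 -m creep '[[-1,0,-1,-0.2,0],[-1,0,-1.8,-0.3,0],[-1,0,-1.8,-0.3,0]]'
python3 - <<'E'
from st import *
to(8,0,100.5)
s=cam("scene")
im=s["img"][165:215,170:250,::-1].astype(float); im=np.clip(im*1.8,0,255).astype(np.uint8)
cv2.imwrite("pics/scene10.png",cv2.resize(im,None,fx=10,fy=10,interpolation=cv2.INTER_CUBIC))
E
```

```text
clock: 8.45
tool_pos: [517.5, -65.1, 99.4]
orientation: [1.718, -2.598, -0.062]
force: [-5.4, 3.5, 1.6]
grip_width: -0.0
t 8.45 tester-frame [ 7.5  0.2 99.4] yawerr(tx vs -y) 0.008 tilt [-0.044  0.019 -0.999] q [-0.26  0.18  1.92  0.01  1.08  1.71] F_t [-6.38  1.05  1.59] w -0.0
shift to (8, 0, 100.5) [ 0.2 -0.4 -1.1]
```

View pics/scene10.png

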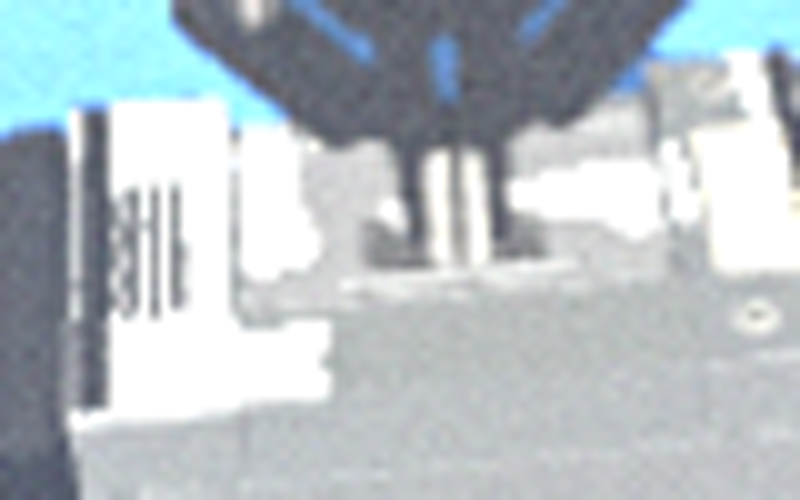

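```bash
python3 -m creep '[[-1,0,-1.5,0.2,0],[-1,0,-3,0.2,0],[-1,0,-3,0.2,0]]'
python3 -c "
from st import *
to(8,0,100.5)"
```

```text
clock: 8.88
tool_pos: [517.7, -65.3, 98.0]
orientation: [1.716, -2.594, -0.07]
force: [-7.0, 2.9, 2.0]
grip_width: -0.001
t 8.875 tester-frame [ 7.8  0.2 98. ] yawerr(tx vs -y) 0.008 tilt [-0.05   0.021 -0.999] q [-0.26  0.19  1.92  0.01  1.09  1.7 ] F_t [-7.63 -0.14  2.03] w -0.0
shift to (8, 0, 100.5) [ 0.2 -0.1 -2.5]
```

```bash
python3 -m creep '[[-1,0,0.5,-0.8,0],[-1,0,1.5,-3,0],[-1,0,4,-15,0],[-1,0,10,-50,0],[-1,0,20,-80,0]]'
python3 -m creep '[[-1,0,50,-30,0],[-1,0,110,-50,0],[-1,40,130,-50,0],[-1,100,130,-50,0],[-1,150,130,-50,0]]'
python3 - <<'E'
from st import *
o,R=st()
for n in("scene","top"):
    k=cam(n); y0,y1,x0,x1=(165,215,170,250) if n=="scene" else (160,260,230,370)
    f=10 if n=="scene" else 5
    cv2.imwrite(f"pics/{n}11.png",cv2.resize(k["img"][y0:y1,x0:x1,::-1],None,fx=f,fy=f,interpolation=cv2.INTER_CUBIC))
    cv2.imwrite(f"pics/{n}11f.png",k["img"][:,:,::-1])
E
```

```text
clock: 9.5
tool_pos: [504.7, -59.7, 181.5]
orientation: [1.717, -2.597, -0.065]
force: [0.2, -0.3, 0.7]
grip_width: 0.003
clock: 10.12
tool_pos: [328.9, -149.8, 239.8]
orientation: [1.72, -2.598, -0.055]
force: [0.5, -0.2, 0.3]
grip_width: 0.001
t 10.125 tester-frame [-131.7 -152.6  239.8] yawerr(tx vs -y) 0.009 tilt [-0.041  0.015 -0.999] q [-0.61 -0.37  2.15 -0.01  1.41  1.36] F_t [0.53 0.01 0.25] w 0.0
```

View pics/scene11.png

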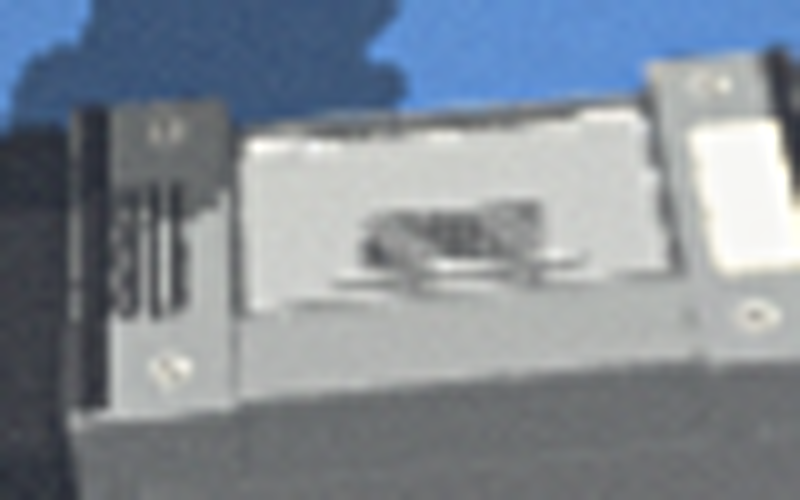

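View pics/top11.png

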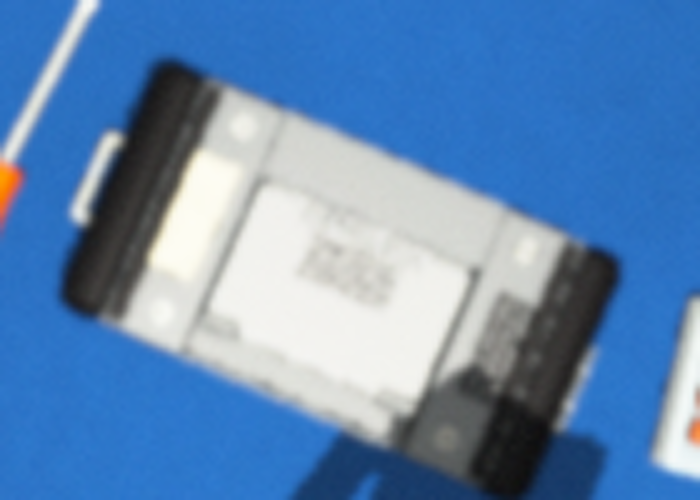

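```bash
python3 - <<'E'
from st import *
c=cam("top");s=cam("scene")
xh=np.array([np.cos(YAW),np.sin(YAW)]);yh=np.array([-xh[1],xh[0]])
def T(k,p,o,f,z):
    w=onz(k,[np.array(o)+(np.array(p)+.5)/f-.5],z)[0][:2]-C; return np.round([w@xh,w@yh],1)
for n,p,z in(("doorlip L",(262,180),100),("doorlip R",(478,270),100),("hinge?",(207,322),98),("hinge?",(400,400),98),("TL",(215,80),100),("TR",(585,248),100),("BL",(105,318),100)): print("top",n,T(c,p,(230,160),5,z))
for n,p,z in(("ribL",(335,285),103),("ribR",(580,265),103),("lipL",(245,310),102),("lipR",(665,272),102),("hingeL",(245,135),98),("hingeR",(640,105),98),("TR",(72,415),100)): print("scene",n,T(s,p,(170,165),10,z))
E
```

```text
top doorlip L [26.8 51.7]
top doorlip R [ 28.8 -54.1]
top hinge? [-41.8  48.8]
top hinge? [-39.1 -45.1]
top TL [60.  89.4]
top TR [ 57.5 -95. ]
top BL [-58.7  91.6]
scene ribL [ 22.1 -30.9]
scene ribR [22.9 28.5]
scene lipL [ 27.1 -52.8]
scene lipR [27.2 48.8]
scene hingeL [-46.  -51.1]
scene hingeR [-44.4  50.6]
scene TR [ 56.6 -94.1]
```

View pics/scene11f.png

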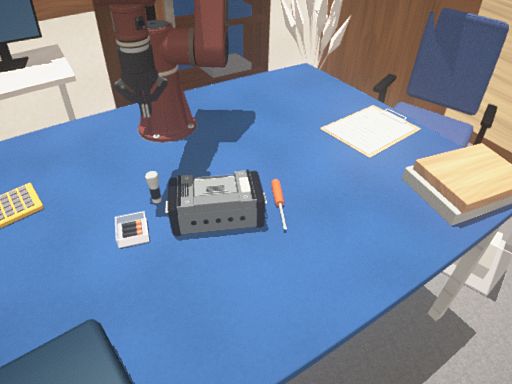

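The full scene view shows the door staying shut with the arm clear, and the torch, tray and screwdriver where they were. The rib measures at x ≈ 22 mm, against an expected 21 mm when home and 11 mm when fully back. I'm handing the job in.

```bash
python3 -c "
from workcell import arm
print(arm.close_job())"
```

```text
the job is handed in; nothing more can be done
None
```

The battery door is shut and stays down on its own with the arm well clear. I handed the job in at about 10 s.

With the fingers closed, I folded the door over from the robot side and pressed it flat onto its stop. Then I slid it forward and pushed it by the rib until it would go no further.

**Last checks that agreed:**
- **Stop:** the fingertip stopped moving forward with about 7.6 N of push, well above the 2.5 N the slide needs.
- **Door position:** in the last picture the rib measured 22–23 mm along the tester's x, against 21 mm expected when home and 11 mm when fully back. The lip measured about 27 mm against 29 mm. Both are within the 2 mm calibration.
- **Surroundings:** the tester's corners and screw marks had not visibly moved, and the torch, tray and screwdriver looked unmoved by eye.

**Less certain:**
- **Slip back:** the first push, by friction alone, appeared to take the door home, but easing off seems to have dragged it back about 2 mm. That is why I pushed again on the rib. It looked corrected afterwards.
- **Hinge reading:** the hinge end measured 39–42 mm behind the tester's centre in the top view but 44–46 mm in the scene view. I was unsure exactly which edge those pixels show, so I relied on the rib and the stop.
- **Tool tilt:** the tool tilted by up to about 0.05 rad while pressing, and the moves could not correct that.

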